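# Tip the tablet carton over into the counting spot

## Robot

A 7-joint arm with a two-finger parallel gripper is mounted at the origin on the work surface. World frame = base frame: x ahead of the robot, y to its left, z up, the work surface at z = 0. Lengths are in m, angles in rad, forces in N, time in s.
With the tool pointing down it reaches from about 0.35 to 0.9 m from the base axis. Payload 8.1 kg.
Tool frame: the origin (TCP) lies at the very end of the fingers, on their centre line; the grasp point (between the pads) lies 19 mm behind it (grasp_offset is the distance from the TCP to the grasp point, in m); z points along the fingers, y is the line along which they close (so a half turn about z gives the same grasp; the last joint's range is limited). The gripper opens to 92 mm and grips with 3 to 60 N. Pads are 19 mm wide; open, the fingers measure 130 mm over their backs; the gripper's body (75 mm by 190 mm) begins 47 mm behind the grasp point.
Start: joints at [-1.207, 0.434, 0.025, 1.573, -0.012, 1.134, -0.075], TCP at [0.281, 0.558, 0.227] pointing down, gripper open.
Joint ranges: [-2.62, 2.62], [-0.44, 2.09], [-1.27, 1.32], [0.08, 2.57], [-1.32, 4.46], [0.12, 2], [-2.74, 2.74]. Speed limits (rad/s): [2.22, 2.22, 3.01, 3.01, 3.14, 3.14, 3.14].

## Interface

Orientations are given as a rotation vector (axis times angle).
In Python, from cell import observe, get_image, camera_params, sign_off, silhouettes, grasp_offset gives the robot as it stands. The module is installed in compiled form; this text tells all that it offers.
- The arm moves only by the tool jog_arm, never from a script. Its argument "motion" is a list that holds one entry, the list of rows, each a list of 7 numbers: the shift along the tool's x, y, z in m, then the turn, a rotation vector about the tool's x, y, z in rad, then the closure, from -1 (fully open) to 1 (shut), so that 0 is half open. In form: [[[dx, dy, dz, wx, wy, wz, hand], ...]]. A call has 1 to 10 rows; each row is the pose to reach, as a shift and turn from the pose commanded when the call began, along the tool's axes at that moment; what a row does not reach only later rows make up. A row lasts 1/12 s, in which the tool goes at most 41.7 mm and 7.16 degrees, less where a joint would pass 70% of its speed; a pose out of reach is approached as far as the arm can. A call with a gripper value outside its range is refused whole. The fingers move at their own pace and stop on an object; "force" is the grip in N (left out, the last holds). Time passes only in rows, so rows that repeat a pose let the fingers close. It gives the time, the measured TCP pose, the force, the opening and the grip force at its end, in the units of the state.
- observe(): the state, without advancing time (a new reading comes with each control period).
- get_image(name): name is "side" or "top"; returns the picture (480x640x3 uint8, red, green, blue); there is no depth.
- camera_params(name): a dict with "vertical_fov" (degrees; the focal length in pixels is half the picture's height over the tangent of half this angle, whatever the lens; pixels are square), "cx", "cy" (the principal point, pixels), "T" (4x4, takes a point from camera to world coordinates). Camera axes: x right, y down, z forward; pixel columns grow to the right and rows downward; lengths in m; the calibration is good to about 2 mm. A picture is of the moment at which its call begins. camera_params takes no time and is no camera call.
- sign_off(): hands the job in; it is judged then, once.
Trained networks look in the newest picture that a camera, given by its name, has taken for a name from the list of things; names that differ only in an ending like _2 or _b are one class to them, and where a whole thing is asked for, a point or a joint stands for the part that bears it (a point fixed in the world has none). Each returns a list of dicts, best first, with "p" (0 to 1); they miss things now and then, are a little off and sometimes report something else, mostly with a low value. They report only what shows in the picture. A call takes as long as a camera call.
- silhouettes(query, camera): "mask" (480x640 bool, what is visible of it) and "pixel" ([column, row] in pixels, amid what is visible of it).
The state is a dict: "clock": time; "joints": joint angles; "dq": joint speeds; "joint_efforts": joint torques, N m; "position": TCP position; "ee_rot": TCP orientation; "force": force on the tool from outside, world axes, zero at the start; "ft_torque": the same for the moment, N m; "width": opening from 0.0 (shut) to 1.0 (fully open); "gripper_force": force on a finger pad.
Only numpy, scipy, OpenCV 4.12 (cv2) and the standard library are available. Lean on these libraries where they do the work, as an engineer would, in place of code of your own. Each camera call takes 0.05 s, during which the arm holds its last target. There are 200 camera calls.

## Task

Lay the blue washing-tablet carton flat in the yellow-framed spot on the laundry counter, ready for the stock count. Without gripping or lifting it, first push it low down so that it slides, still standing, until its leading bottom edge is well across the near yellow line, and then push it high up so that it topples forward and comes down on its broad face wholly inside the frame. Leave the softener bottle, the mug and the jar alone.

Things in the scene. Friction and masses are not known exactly. Their poses are not given: they have to be found in the camera images.
- carton: Blue tablet carton, disc and white panel on both broad faces: 90 mm wide (x), 50 thick (y), 120 tall (z), rigid, 0.18-0.35 kg. Origin: centre of its underside. Starts standing on the counter off one end of the spot, a broad face to it within 7 degrees. Pushed under 15 mm up it slides upright; pushed above 90 mm it tips about its far bottom edge without sliding and falls once leaning 23 degrees.
- zone: The spot: a yellow frame, line 10 mm wide, round a grey field, painted flat on the white counter; it does not move. Outside size 170 mm along its x, 200 mm along its y. Origin: its centre, at counter height. The carton stands beyond one of its two short ends, +y or -y (varies), the bottle beyond the other.
- carton_c0 (a point): Corner point of the carton, mid-way through its 50 mm thickness: bottom edge, end at carton -x.
- carton_c1 (a point): Corner point of the carton, mid-way through its 50 mm thickness: bottom edge, end at carton +x.
- carton_c2 (a point): Corner point of the carton, mid-way through its 50 mm thickness: top edge, end at carton -x.
- carton_c3 (a point): Corner point of the carton, mid-way through its 50 mm thickness: top edge, end at carton +x.
- softener: White softener bottle with a blue cap, 58 mm across, 150 mm tall, origin at the centre of its underside; stands loose beyond the other end of the spot. Bystander.
- mug: White mug, 72 mm across the rim plus a handle, 80 mm tall, origin at the centre of its underside; loose on the side of the spot away from the robot. Bystander.
- jar: Green jar with an orange lid, 64 mm across, 75 mm tall, origin at the centre of its underside; loose on the side of the spot away from the robot. Bystander.

How it is judged:
By the outcome, as a careful person would: the job done as asked, in the order asked, and still so for the second after the job is handed in, with the robot touching nothing.
It also fails if it takes over 48 s, if anything falls off the work surface, if the arm or the gripper's body presses on something with over 40 N, if the wrist force passes 120 N, or if a joint passes its speed limit or range.

## Working session

There is one attempt and no reset: what is moved stays moved. The work goes in short steps, Python scripts to look and compute and a tool call to move; the robot and the scene stay as the last step left them, time stands still between calls to the robot, and variables do not carry over. Pictures are saved under pics/ and viewed, at most 10 in all, crops included, and the job is handed in when it is done.

Besides the shell and the picture viewer there is one more tool, called after "Call:" by a JSON object that holds its "method" and its "body", one argument or row to a line. jog_arm: Moves the arm, as the interface text tells. Its arguments: {"type":"object","properties":{"motion":{"type":"array"},"force":{"type":"number"}},"required":["motion"]}

```bash
mkdir -p pics; ls; cat > h.py <<'E'
import numpy as np, cv2
from cell import *
from scipy.spatial.transform import Rotation as R
def K(n):
    p=camera_params(n); f=240/np.tan(np.radians(p["vertical_fov"])/2); return f,p["cx"],p["cy"],np.array(p["T"])
def ray(n,px):
    f,cx,cy,T=K(n); px=np.atleast_2d(px).astype(float)
    d=np.c_[(px[:,0]-cx)/f,(px[:,1]-cy)/f,np.ones(len(px))]@T[:3,:3].T
    return T[:3,3],d
def onplane(n,px,z=0):
    o,d=ray(n,px); return o+d*((z-o[2])/d[:,2])[:,None]
def proj(n,X):
    f,cx,cy,T=K(n); P=(np.atleast_2d(X)-T[:3,3])@T[:3,:3]; return np.c_[f*P[:,0]/P[:,2]+cx,f*P[:,1]/P[:,2]+cy]
def save(n,name):
    im=get_image(n); cv2.imwrite(f"pics/{name}.png",im[:,:,::-1]); return im
E
python3 - <<'E'
from h import *
np.set_printoptions(precision=3,suppress=True)
a=save("side","s0");b=save("top","t0")
cv2.imwrite("pics/both0.png",cv2.resize(np.vstack([a,b]),(640,960))[:,:,::-1])
for n in("side","top"):
    print(n,K(n))
    for q in("carton","zone","softener","mug","jar"):
        for s in silhouettes(q,n)[:2]:
            m=s["mask"].astype(np.uint8); print(q,round(s["p"],2),s["pixel"],m.sum(),cv2.boundingRect(m),onplane(n,s["pixel"])[0])
    for q in["carton_c%d"%i for i in range(0)]: pass
print(observe())
E
```

```text
pics
side (np.float64(453.2576026059759), 314.10568318834555, 244.72804601582988, array([[-0.989, -0.084,  0.123,  0.538],
       [-0.149,  0.537, -0.831,  0.64 ],
       [ 0.004, -0.84 , -0.543,  0.482],
       [ 0.   ,  0.   ,  0.   ,  1.   ]]))
carton 0.61 [372.9, 194.4] 2939 (347, 163, 52, 64) [ 0.542 -0.335  0.   ]
zone 0.59 [386.0, 268.6] 5629 (335, 235, 99, 71) [ 0.506 -0.038  0.   ]
softener 0.64 [437.6, 315.0] 3693 (409, 256, 51, 104) [0.423 0.075 0.   ]
mug 0.83 [278.8, 283.6] 2795 (255, 251, 47, 69) [0.688 0.035 0.   ]
jar 0.63 [276.7, 225.6] 1449 (260, 202, 34, 49) [ 0.735 -0.157  0.   ]
top (np.float64(585.3073903178406), 320.39188855683847, 246.19603836660525, array([[-0.01 , -0.999,  0.051,  0.551],
       [-1.   ,  0.01 ,  0.005,  0.012],
       [-0.006, -0.051, -0.999,  1.122],
       [ 0.   ,  0.   ,  0.   ,  1.   ]]))
carton 0.85 [448.3, 280.2] 2149 (422, 252, 53, 58) [ 0.541 -0.226  0.   ]
zone 0.71 [352.6, 300.2] 9356 (293, 247, 122, 110) [ 0.505 -0.043  0.   ]
softener 0.84 [251.0, 337.5] 983 (232, 320, 37, 36) [0.436 0.152 0.   ]
mug 0.81 [281.1, 211.9] 1538 (249, 189, 55, 43) [0.675 0.093 0.   ]
jar 0.87 [379.8, 181.9] 1061 (362, 168, 36, 37) [ 0.732 -0.098  0.   ]
{'clock': 0.6, 'joints': array([-1.207,  0.434,  0.025,  1.573, -0.012,  1.134, -0.075]), 'dq': array([ 0.   ,  0.001,  0.   , -0.   ,  0.   ,  0.001,  0.001]), 'joint_efforts': array([ -0.001, -66.734,   0.983, -31.469,  -0.061,   0.033,   0.   ]), 'position': array([0.281, 0.558, 0.227]), 'ee_rot': array([0.727, 3.056, 0.   ]), 'force': array([-0.375, -0.074,  0.173]), 'ft_torque': array([ 0.034, -0.016,  0.002]), 'gripper_force': 0.0, 'width': 1.000043125690766}
```

```bash
python3 - <<'E'
import cv2,numpy as np
a=cv2.imread("pics/s0.png");b=cv2.imread("pics/t0.png")
c=np.hstack([a[140:400,220:480],b[140:400,220:480]])
cv2.imwrite("pics/c0.png",cv2.resize(c,(800,400)))
E
```

```text
(no output)
```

View pics/c0.png

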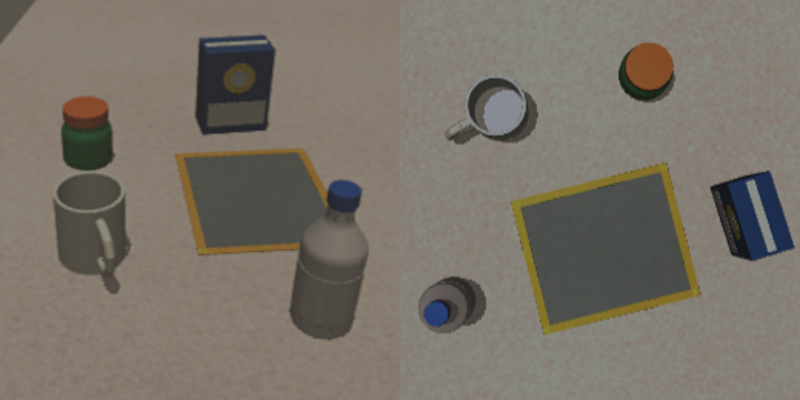

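```bash
cat >> h.py <<'E'
from scipy.optimize import minimize
def zone(im):
    hsv=cv2.cvtColor(im,cv2.COLOR_RGB2HSV)
    m=cv2.inRange(hsv,(18,120,80),(35,255,255))
    zm=silhouettes("zone","top")[0]["mask"].astype(np.uint8)
    m&=cv2.dilate(zm,np.ones((15,15)))*255
    pts=np.argwhere(m)[:,::-1]
    w=onplane("top",pts)[:,:2]
    r=cv2.minAreaRect((w*1000).astype(np.float32)); return r,cv2.boxPoints(r)
def box(x,y,yaw,h=(.045,.025),z=(0,.12)):
    c,s=np.cos(yaw),np.sin(yaw)
    return np.array([[x+c*a*h[0]-s*b*h[1],y+s*a*h[0]+c*b*h[1],zz] for a in(-1,1) for b in(-1,1) for zz in z])
def hullmask(n,X,S=4):
    hp=cv2.convexHull((proj(n,X)*S*16+ (S-1)/2*16).astype(np.int32))
    m=np.zeros((480*S,640*S),np.uint8); cv2.fillConvexPoly(m,hp,1,shift=4); 
    return cv2.resize(m.astype(np.float32),(640,480),interpolation=cv2.INTER_AREA)
def fitbox(masks,p0,**k):
    def cost(p): return sum(np.abs(hullmask(n,box(*p,**k))-m).sum()/m.sum() for n,m in masks.items())
    r=minimize(cost,p0,method="Nelder-Mead",options=dict(initial_simplex=np.array([p0]+[np.array(p0)+d for d in np.diag([.02,.02,.15])]),xatol=1e-4,fatol=1e-4,maxiter=150))
    return r.x,r.fun
E
cat > m.py <<'E'
from h import *
np.set_printoptions(precision=4,suppress=True)
im=get_image("top");get_image("side")
r,c=zone(im);print("zone",r,c)
ms={n:silhouettes("carton",n)[0]["mask"].astype(np.float32) for n in("top","side")}
for k in(("top",),("side",),("top","side")):
    print(k,fitbox({n:ms[n] for n in k},[.53,-.21,.22]))
E
python3 m.py
```

```text
zone ((503.4398193359375, -43.62110900878906), (169.38046264648438, 200.6782989501953), 13.60277271270752) [[ 397.5265   33.9853]
 [ 444.7239 -161.0639]
 [ 609.3531 -121.2275]
 [ 562.1558   73.8217]]
('top',) (array([ 0.5419, -0.2102,  0.2511]), np.float64(0.0795622244477272))
('side',) (array([ 0.544 , -0.2114,  0.2226]), np.float64(0.029266543686389923))
('top', 'side') (array([ 0.5431, -0.2104,  0.245 ]), np.float64(0.12195140868425369))
```

```bash
cat >> h.py <<'E'
ZC=np.array([.5034,-.0436]);ZY=np.radians(13.6)
def zw(x,y):
    c,s=np.cos(ZY),np.sin(ZY); return ZC+[c*x-s*y,s*x+c*y]
def wz(p):
    c,s=np.cos(ZY),np.sin(ZY); d=np.array(p[:2])-ZC; return np.array([c*d[0]+s*d[1],-s*d[0]+c*d[1]])
def Rt(yaw,th):  # tool y at yaw in world, z down, tilted th (tip leads along +x tool)
    y=np.array([np.cos(yaw),np.sin(yaw),0]);z=np.array([0,0,-1.]);x=np.cross(y,z)
    return R.from_matrix(np.c_[x,y,z])*R.from_euler("y",th,degrees=True)
def go(zx,zy,z,th=35,dyaw=0,p0=None,R0=None):
    s=observe(); p0=s["position"] if p0 is None else p0; R0=R.from_rotvec(s["ee_rot"]) if R0 is None else R0
    pt=np.r_[zw(zx,zy),z]; Rn=Rt(ZY+dyaw,th)
    print("target",pt.round(3),"now zone",wz(p0).round(4),p0[2].round(4))
    print("row",R0.inv().apply(pt-p0).round(4),(R0.inv()*Rn).as_rotvec().round(4)); return pt,Rn
E
python3 - <<'E'
from h import *
pt,Rn=go(0,.15,.33,0)
print(Rn.as_matrix().round(3)); go(0,-.29,.22,35,p0=pt,R0=Rn)
E
```

```text
target [0.468 0.102 0.33 ] now zone [-0.0744  0.6371] 0.2268
row [-0.3721 -0.323  -0.1033] [ 1.000e-04 -0.000e+00  8.665e-01]
[[-0.235  0.972  0.   ]
 [ 0.972  0.235  0.   ]
 [ 0.     0.    -1.   ]]
target [ 0.572 -0.325  0.22 ] now zone [0.   0.15] 0.33
row [-0.44  0.    0.11] [0.     0.6109 0.    ]
```

Call:
{"method": "jog_arm", "body": {
  "motion": [
    [[0, 0, -0.04, 0, 0, 0, 0], [-0.03, -0.025, -0.08, 0, 0, 0.1, 0], [-0.37, -0.32, -0.105, 0, 0, 0.866, 0], [-0.37, -0.32, -0.105, 0, 0, 0.866, 0], [-0.37, -0.32, -0.105, 0, 0, 0.866, 0], [-0.37, -0.32, -0.105, 0, 0, 0.866, 0], [-0.37, -0.32, -0.105, 0, 0, 0.866, 0], [-0.37, -0.32, -0.105, 0, 0, 0.866, 0], [-0.37, -0.32, -0.105, 0, 0, 0.866, 0], [-0.37, -0.32, -0.105, 0, 0, 0.866, 0]]
  ]
}}

```text
clock: 1.68
position: [0.4195, 0.222, 0.3224]
ee_rot: [-1.944, -2.468, -0.001]
force: [0.5, 0.1, -0.9]
width: 0.5
gripper_force: 0.0
```

```bash
python3 - <<'E'
from h import *
go(0,-.29,.25,35)
print(observe()["joints"].round(2),observe()["width"])
E
```

```text
target [ 0.572 -0.325  0.25 ] now zone [-0.0191  0.2779] 0.3224
row [-0.568   0.0197  0.0721] [ 0.001   0.6102 -0.0008]
[-0.9   0.1   0.34  1.79 -0.04  1.25 -0.32] 0.5003158637501215
```

Call:
{"method": "jog_arm", "body": {
  "motion": [
    [[-0.568, 0.02, 0.02, 0, 0.61, 0, 0], [-0.568, 0.02, 0.02, 0, 0.61, 0, 0], [-0.568, 0.02, 0.02, 0, 0.61, 0, 0], [-0.568, 0.02, 0.02, 0, 0.61, 0, 0], [-0.568, 0.02, 0.02, 0, 0.61, 0, 0], [-0.568, 0.02, 0.02, 0, 0.61, 0, 0], [-0.568, 0.02, 0.02, 0, 0.61, 0, 0], [-0.568, 0.02, 0.02, 0, 0.61, 0, 0], [-0.568, 0.02, 0.02, 0, 0.61, 0, 0], [-0.568, 0.02, 0.02, 0, 0.61, 0, 0]]
  ]
}}

```text
clock: 2.52
position: [0.5159, -0.1267, 0.3076]
ee_rot: [-1.617, -2.056, -0.509]
force: [1.1, 0.8, 0.6]
width: 0.501
gripper_force: 0.0
```

```bash
python3 - <<'E'
from h import *
go(0,-.28,.10,35)
print(observe()["joints"].round(2))
E
```

```text
target [ 0.569 -0.316  0.1  ] now zone [-0.0073 -0.0837] 0.3076
row [-0.2798  0.0073  0.0576] [-0.0004  0.0005  0.    ]
[ 0.04  0.53  0.65  1.51 -0.66  1.74  1.01]
```

Call:
{"method": "jog_arm", "body": {
  "motion": [
    [[-0.169, 0.007, -0.118, 0, 0, 0, 0], [-0.169, 0.007, -0.118, 0, 0, 0, 0], [-0.169, 0.007, -0.118, 0, 0, 0, 0], [-0.169, 0.007, -0.118, 0, 0, 0, 0], [-0.169, 0.007, -0.118, 0, 0, 0, 0], [-0.284, 0.007, 0.046, 0, 0, 0, 0], [-0.284, 0.007, 0.046, 0, 0, 0, 0], [-0.284, 0.007, 0.046, 0, 0, 0, 0], [-0.284, 0.007, 0.046, 0, 0, 0, 0], [-0.284, 0.007, 0.046, 0, 0, 0, 0]]
  ]
}}

```text
clock: 3.35
position: [0.5706, -0.3228, 0.1042]
ee_rot: [-1.616, -2.054, -0.509]
force: [0.1, 0.2, 0.2]
width: 0.497
gripper_force: 0.0
```

```bash
python3 - <<'E'
from h import *
go(0,-.23,.0075,35)
print(observe()["joints"].round(2))
E
python3 m.py
```

```text
target [ 0.557 -0.267  0.008] now zone [-0.0003 -0.2872] 0.1042
row [-0.0087  0.0004  0.112 ] [-0.0011 -0.0007 -0.0003]
[ 0.39  0.96  0.52  1.2  -0.7   1.68  1.22]
zone ((503.493408203125, -43.6063232421875), (169.26947021484375, 200.6747589111328), 13.60277271270752) [[ 397.6345   34.0114]
 [ 444.831  -161.0344]
 [ 609.3524 -121.224 ]
 [ 562.1558   73.8217]]
('top',) (array([ 0.5421, -0.2108,  0.2915]), np.float64(0.027502305805683136))
('side',) (array([ 0.5435, -0.2092,  0.2619]), np.float64(0.02825961820781231))
('top', 'side') (array([ 0.5427, -0.2107,  0.2888]), np.float64(0.06537424027919769))
```

Call:
{"method": "jog_arm", "body": {
  "motion": [
    [[-0.0055, 0, 0.099, 0, 0, 0, 0], [-0.0055, 0, 0.099, 0, 0, 0, 0], [-0.0055, 0, 0.099, 0, 0, 0, 0], [-0.0055, 0, 0.099, 0, 0, 0, 0], [-0.0128, 0, 0.109, 0, 0, 0, 0], [-0.0128, 0, 0.109, 0, 0, 0, 0]]
  ]
}}

```text
clock: 4.1
position: [0.5599, -0.2746, 0.0117]
ee_rot: [-1.619, -2.059, -0.509]
force: [-0.2, 0.5, -0.7]
width: 0.502
gripper_force: 0.0
```

```bash
python3 - <<'E'
from h import *
go(0,-.122,.0075,35)
a=save("side","s1");b=get_image("top")
c=np.hstack([a[140:400,220:480],b[140:400,320:580]])
cv2.imwrite("pics/c1.png",cv2.resize(c,(800,400))[:,:,::-1])
E
```

```text
target [ 0.532 -0.162  0.008] now zone [ 0.0006 -0.2378] 0.0117
row [ 0.0928 -0.0005  0.0695] [0.0012 0.0038 0.0011]
```

View pics/c1.png

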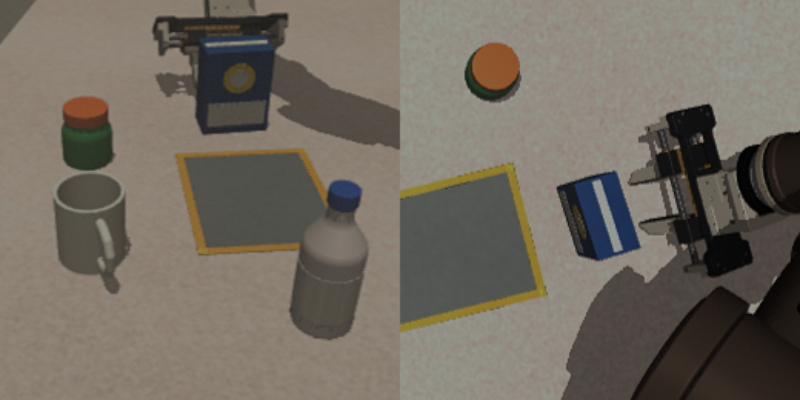

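Call:
{"method": "jog_arm", "body": {
  "motion": [
    [[0, 0, 0, 0, 0, 0, 0], [0, 0, 0, 0, 0, 0, 0], [0, 0, 0, 0, 0, 0, 0]]
  ]
}}

```text
clock: 4.45
position: [0.5593, -0.2735, 0.0115]
ee_rot: [-1.618, -2.057, -0.509]
force: [0.0, -0.5, -0.2]
width: 0.501
gripper_force: 0.0
```

Call:
{"method": "jog_arm", "body": {
  "motion": [
    [[-0.0026, 0, 0.0037, 0, 0, 0, 0], [0.0035, 0, 0.008, 0, 0, 0, 0], [0.0097, 0, 0.0123, 0, 0, 0, 0], [0.0158, 0, 0.0166, 0, 0, 0, 0], [0.022, 0, 0.0209, 0, 0, 0, 0], [0.0281, 0, 0.0252, 0, 0, 0, 0], [0.0342, 0, 0.0295, 0, 0, 0, 0], [0.0404, 0, 0.0338, 0, 0, 0, 0], [0.0465, 0, 0.0381, 0, 0, 0, 0], [0.0465, 0, 0.0381, 0, 0, 0, 0]]
  ]
}}

```text
clock: 5.28
position: [0.5447, -0.2123, 0.0064]
ee_rot: [-1.615, -2.056, -0.51]
force: [-0.5, 0.3, 0.3]
width: 0.497
gripper_force: 0.2
```

```bash
python3 m.py; python3 - <<'E'
from h import *
go(0,-.118,.0075,35)
E
```

```text
zone ((503.4394226074219, -43.619384765625), (169.38046264648438, 200.6747589111328), 13.60277271270752) [[ 397.5265   33.9853]
 [ 444.723  -161.0605]
 [ 609.3523 -121.224 ]
 [ 562.1558   73.8217]]
('top',) (array([ 0.5357, -0.1796,  0.2362]), np.float64(0.036759305745363235))
('side',) (array([ 0.5379, -0.1814,  0.1952]), np.float64(0.024424368515610695))
('top', 'side') (array([ 0.5367, -0.1796,  0.2341]), np.float64(0.0799214094877243))
target [ 0.531 -0.158  0.008] now zone [ 1.00e-04 -1.76e-01] 0.0062
row [ 0.0483 -0.      0.0322] [-0.0003  0.0006  0.0003]
```

Call:
{"method": "jog_arm", "body": {
  "motion": [
    [[0.0055, 0, 0.003, 0, 0, 0, 0], [0.0115, 0, 0.0073, 0, 0, 0, 0], [0.0175, 0, 0.0115, 0, 0, 0, 0], [0.0235, 0, 0.0158, 0, 0, 0, 0], [0.0295, 0, 0.02, 0, 0, 0, 0], [0.0355, 0, 0.0242, 0, 0, 0, 0], [0.04, 0, 0.0273, 0, 0, 0, 0], [0.0435, 0, 0.0298, 0, 0, 0, 0], [0.0447, 0, 0.0305, 0, 0, 0, 0], [0.0447, 0, 0.0305, 0, 0, 0, 0]]
  ]
}}

```text
clock: 6.37
position: [0.5321, -0.1615, 0.007]
ee_rot: [-1.617, -2.056, -0.509]
force: [0.1, -0.1, 1.1]
width: 0.502
gripper_force: 0.0
```

```bash
python3 m.py; python3 - <<'E'
from h import *
go(0,-.118,.0075,35)
a=save("side","s2");b=get_image("top")
c=np.hstack([a[140:400,220:480],b[140:400,320:580]])
cv2.imwrite("pics/c2.png",cv2.resize(c,(800,400))[:,:,::-1])
E
```

```text
zone ((503.5745544433594, -43.340667724609375), (169.43344116210938, 200.35275268554688), 13.464890480041504) [[ 397.8604   34.3559]
 [ 444.5125 -160.4897]
 [ 609.2887 -121.0372]
 [ 562.6366   73.8084]]
('top',) (array([ 0.5238, -0.1291,  0.2528]), np.float64(0.05392623692750931))
('side',) (array([ 0.5242, -0.1294, -0.2123]), np.float64(0.08028235286474228))
('top', 'side') (array([ 0.5248, -0.129 ,  0.2486]), np.float64(0.09742870181798935))
target [ 0.531 -0.158  0.008] now zone [ 0.     -0.1221] 0.0068
row [ 0.0037 -0.      0.0018] [-0.0001  0.0008  0.0002]
```

View pics/c2.png

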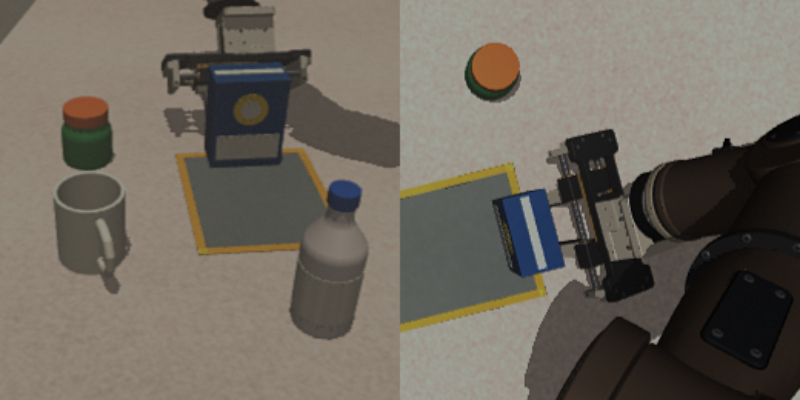

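Call:
{"method": "jog_arm", "body": {
  "motion": [
    [[-0.01, 0, -0.007, 0, 0, 0, 0], [-0.0205, 0, -0.0143, 0, 0, 0, 0], [-0.0205, 0, -0.0143, 0, 0, 0, 0], [-0.003, 0, -0.04, 0, 0, 0, 0], [0.0145, 0, -0.065, 0, 0, 0, 0], [0.0328, 0, -0.0905, 0, 0, 0, 0], [0.0328, 0, -0.0905, 0, 0, 0, 0], [0.0328, 0, -0.0905, 0, 0, 0, 0], [0.0328, 0, -0.0905, 0, 0, 0, 0]]
  ]
}}

```text
clock: 7.47
position: [0.5379, -0.1856, 0.0996]
ee_rot: [-1.616, -2.056, -0.51]
force: [0.1, -0.2, -0.4]
width: 0.498
gripper_force: 0.0
```

```bash
python3 - <<'E'
from h import *
go(0,-.122,.100,35)
E
```

```text
target [ 0.532 -0.162  0.1  ] now zone [ 1.000e-04 -1.461e-01] 0.0996
row [ 0.02   -0.0001  0.0135] [-0.0003  0.0004  0.0009]
```

Call:
{"method": "jog_arm", "body": {
  "motion": [
    [[0.008, 0, 0.0057, 0, 0, 0, 0], [0.0145, 0, 0.0102, 0, 0, 0, 0], [0.0197, 0, 0.0138, 0, 0, 0, 0], [0.0246, 0, 0.0172, 0, 0, 0, 0], [0.0295, 0, 0.0206, 0, 0, 0, 0], [0.0344, 0, 0.0241, 0, 0, 0, 0], [0.0393, 0, 0.0275, 0, 0, 0, 0], [0.0442, 0, 0.031, 0, 0, 0, 0], [0.0491, 0, 0.0344, 0, 0, 0, 0], [0.0541, 0, 0.0379, 0, 0, 0, 0]]
  ]
}}

```text
clock: 8.3
position: [0.5223, -0.1214, 0.0998]
ee_rot: [-1.617, -2.056, -0.509]
force: [-0.0, 0.0, -0.1]
width: 0.5
gripper_force: 0.0
```

Call:
{"method": "jog_arm", "body": {
  "motion": [
    [[0.0049, 0, 0.0034, 0, 0, 0, 0], [0.0098, 0, 0.0069, 0, 0, 0, 0], [0.0123, 0, 0.0086, 0, 0, 0, 0], [0.0123, 0, 0.0086, 0, 0, 0, 0], [0.0123, 0, 0.0086, 0, 0, 0, 0], [0.0123, 0, 0.0086, 0, 0, 0, 0]]
  ]
}}

```text
clock: 8.8
position: [0.519, -0.1078, 0.0998]
ee_rot: [-1.618, -2.056, -0.509]
force: [0.5, 0.5, 0.6]
width: 0.5
gripper_force: 0.0
```

```bash
python3 - <<'E'
from h import *
s=observe();print(wz(s["position"]),s["position"])
a=save("side","s3");b=get_image("top")
c=np.hstack([a[140:400,220:480],b[140:400,320:580]])
cv2.imwrite("pics/c3.png",cv2.resize(c,(800,400))[:,:,::-1])
E
```

```text
[ 3.75302992e-05 -6.60998884e-02] [ 0.51897935 -0.10783769  0.09976356]
```

View pics/c3.png

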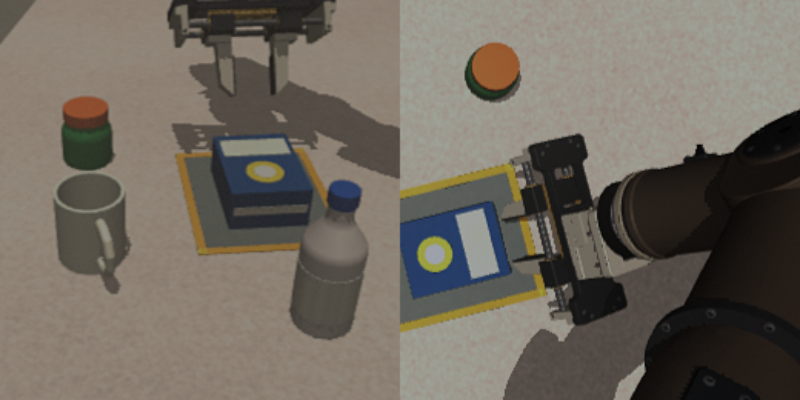

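Call:
{"method": "jog_arm", "body": {
  "motion": [
    [[-0.04, 0, -0.03, 0, 0, 0, 0], [-0.065, 0, -0.065, 0, 0, 0, 0], [-0.065, 0, -0.11, 0, 0, 0, 0], [-0.065, 0, -0.15, 0, 0, 0, 0], [-0.065, 0, -0.18, 0, 0, 0, 0], [-0.065, 0, -0.18, 0, 0, 0, 0], [-0.065, 0, -0.18, 0, 0, 0, 0], [-0.065, 0, -0.18, 0, 0, 0, 0]]
  ]
}}

```text
clock: 9.57
position: [0.5556, -0.2593, 0.2094]
ee_rot: [-1.617, -2.055, -0.51]
force: [-0.0, 0.6, -0.3]
width: 0.504
gripper_force: 0.0
```

```bash
python3 - <<'E'
from h import *
s=observe();print(s["position"],s["clock"])
b=save("top","t4");get_image("side")
ms={n:silhouettes("carton",n)[0]["mask"].astype(np.float32) for n in("top","side")}
for k in(("top",),("side",),("top","side")):
    p,f=fitbox({n:ms[n] for n in k},[.503,-.045,.24],h=(.045,.06),z=(0,.05)); print(k,p,f)
    print([wz(q).round(3) for q in box(*p,h=(.045,.06),z=(0,))])
cv2.imwrite("pics/c4.png",cv2.resize(b[140:400,220:480],(520,520))[:,:,::-1])
for n in("top","side"):
  for q in("softener","mug","jar"): print(q,silhouettes(q,n)[0]["pixel"])
E
```

```text
[ 0.55556082 -0.25928383  0.20944037] 9.5667
('top',) [ 0.50373845 -0.0426162   0.23938298] 0.04317823424935341
[array([-0.044, -0.059]), array([-0.045,  0.061]), array([ 0.046, -0.059]), array([0.045, 0.061])]
('side',) [ 0.50517543 -0.04287035  0.23312298] 0.023099394515156746
[array([-0.043, -0.06 ]), array([-0.043,  0.06 ]), array([ 0.047, -0.06 ]), array([0.047, 0.06 ])]
('top', 'side') [ 0.50465046 -0.04265557  0.23440991] 0.07473164051771164
[array([-0.044, -0.059]), array([-0.043,  0.061]), array([ 0.046, -0.06 ]), array([0.047, 0.06 ])]
softener [251.6, 337.1]
mug [280.5, 212.3]
jar [378.0, 186.3]
softener [437.7, 314.8]
mug [278.7, 282.1]
jar [275.9, 224.5]
```

View pics/c4.png

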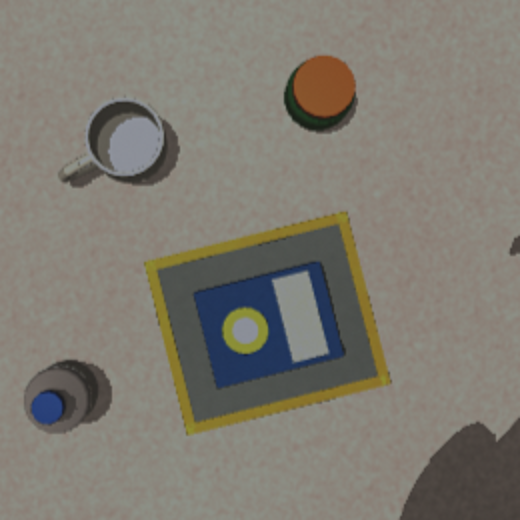

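The carton lies flat and centred in the frame with at least 29 mm to the yellow line all round. The bystanders have not moved, and the arm is clear.

```bash
python3 -c "
from cell import *
print(sign_off())"
```

```text
the job is handed in; nothing more can be done
None
```

The carton was slid upright over the near line, then toppled; it lies on its broad face centred inside the yellow frame, bottle, mug and jar untouched, and the job is handed in.

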